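# Zero a coating gauge and hold it on the marked spot of a solar absorber strip

## Task

Take the orange coating gauge out of its timber holder and zero it first: stand it upright with its sprung tip pressed lightly inside the circle on the bare aluminium zero plate and keep it there for about a second. Then set the tip inside the yellow ring on the sloping blue-black absorber strip without touching the coating anywhere else, with the gauge square to the sheet (not plumb) and pressed gently, so that the sprung tip is about half pushed in and never bottomed hard. Finish while still holding it there like that, gripped and pressed for the reading, and leave everything else where it is.

Things in the scene. Friction and masses are not known exactly. Their poses are not given: they have to be found in the camera images.
- gauge: Pen-type gauge, about 0.13 kg, standing loose in the holder. Origin: on its axis at the housing's lower end; z up its axis. Grey barrel, 24 mm thick, to z = 55; black collar, 38 mm, z = 55 to 63, rests on the holder; orange grip z = 63 to 141, 30 mm (x) by 26 mm (y). Grip it across its +-y faces at about z = 105; lift it 70 mm straight up to clear. The sprung steel tip ends at z = -8.
- probe (a joint): How far the gauge's sprung steel tip is pushed into the nose along the gauge's axis: 0 = fully out, 0.008 m = bottomed (then rigid). It starts to move at about 1.5 N and needs about 0.4 N more for each mm, so about 3.1 N at half travel (4 mm).
- gauge_tip (a point): End face of the gauge's steel tip (diameter 8 mm), on the gauge's axis; it moves with the sprung tip, so 8 mm below the gauge's origin when free and less when pressed.
- holder: Timber block 160 (x) by 90 (y) by 70 mm high, fixed to the bench, on the left or the right of the work area. Origin: centre of its underside. The gauge stands in a 65 mm deep hole at x = -35 mm, y = 0; a marker pen stands in another hole at x = +45 mm, y = 0. The gauge's x axis is turned at most 0.2 rad from the holder's.
- marker: Blue marker pen, loose, diameter 17 mm, 140 mm long, standing upright in the holder with its top 145 mm above the bench, 80 mm from the gauge along the holder's +x. Origin: its lower end. To be left alone.
- zero_plate: Bare bright aluminium plate 70 (x) by 60 (y) by 8 mm, loose, about 0.09 kg, flat on the bench between the holder and the strip. Origin: centre of its underside.
- zero_center (a point): Centre of the black circle (inner diameter 28 mm) on the upper face of the zero plate, 8 mm above the bench.
- strip: Blue-black coated sheet, 150 (x) by 260 (y) by 3 mm, with a copper-ended tube, 320 mm long, along its middle, 16 mm proud of the face. Fixed on a low timber stand across from the holder and tilted 15 degrees, the edge towards the robot low. Origin: middle of its upper face, under the tube, 51 mm above the bench; y along the tube, x up the slope, z square out of the sheet.
- ring_center (a point): Centre of the yellow painted ring (inner diameter 28 mm, outer 35) on the strip's upper face, on the flat wing below the tube (low side, towards the robot), 44 mm from the tube's axis, up to 95 mm either way along the strip, 40 mm above the bench. Axes as the strip's: z square out of the sheet.
- tape: Yellow tape measure, loose, 70 by 36 by 64 mm high, standing beyond the strip. Origin: centre of its underside. To be left alone.
- u_bend: Copper return bend (U shape, 83 by 75 mm, tube 15 mm thick), loose, lying on the bench beyond the holder. Origin: centre of the bend, on the bench. To be left alone.
Not all that is in view belongs to the job. Of the things that look like the zero_plate, the middle-sized one is meant.

How it is judged:
By the outcome, as a careful person would: the job done as asked, in the order asked, and still so for the second after the job is handed in, while the arm keeps its last pose, push and grip.
It also fails if it takes over 56 s, if anything falls off the work surface, if the arm or the gripper's body presses on something with over 40 N, if the wrist force passes 120 N, or if a joint passes its speed limit or range.

## Robot

A 6-joint arm with a two-finger parallel gripper is mounted at the origin on the work surface. World frame = base frame: x ahead of the robot, y to its left, z up, the work surface at z = 0. Lengths are in mm, angles in rad, forces in N, time in s.
With the tool pointing down it reaches from about 400 to 925 mm from the base axis. Payload 12.5 kg.
Tool frame: the origin (TCP) lies on the centre line of the jaws, within the pads' length; the fingertips stand 25 mm ahead of it and the grasp point (between the pads) lies 6 mm ahead of it (env.tip_extent is the distance from the TCP to the fingertips, in mm); x points along the fingers, z is the direction in which the jaws open and shut, and the axes are right-handed (so a half turn about x gives the same grasp; the last joint's range is limited). The gripper opens to 95 mm and grips with 3 to 60 N. Pads are 20 mm wide; open, the fingers measure 119 mm over their backs; the gripper's body (75 mm by 180 mm) begins 59 mm behind the grasp point.
Start: joints at [-1.421, 0.491, 1.559, -0, 1.092, -0.106], TCP at [158.159, -604.673, 239.661] pointing down, gripper open.
Joint ranges: [-3.1, 3.1], [-0.84, 2.19], [0.05, 2.79], [-1.13, 4.28], [0.06, 2.93], [-2.69, 2.69]. Speed limits (rad/s): [2.22, 2.22, 2.79, 3.14, 3.14, 3.14].

## Interface

Orientations are given as [roll, pitch, yaw] about the fixed x, y, z axes, in that order (R = Rz(yaw) Ry(pitch) Rx(roll)).
In Python, from cell import env gives the robot as it stands.
- The arm moves only by the tool step_arm, never from a script. Its argument "rows" is a list of rows, each a list of 6 numbers: the shift along the tool's x, y, z in mm, then the turn, a rotation vector about the tool's x, y, z in rad. In form: [[x, y, z, wx, wy, wz], ...]. A call has 1 to 8 rows; each row shifts and turns the pose as measured when the row begins, along the tool's axes as they then stand; what a row does not reach is not made up. A row lasts 1/8 s, in which the tool goes at most 62.5 mm and 10.7 degrees, less where a joint would pass 70% of its speed; a pose out of reach is approached as far as the arm can. A call is refused whole if a number of a shift passes 62.5 or a number of a turn 0.188, either way. A call with a gripper value outside its range is refused whole. "grip" is the finger opening in mm, from 0 to 95.1, set as the call begins (left out, the last holds). The fingers move at their own pace and stop on an object; the grip force is fixed at half the most. Time passes only in rows, so rows that do not move let the fingers close. It gives the time, the measured TCP pose, the force and the opening at its end, in the units of the state.
- env.state(): the state, without advancing time (a new reading comes with each control period).
- env.read_camera(name): name is "side" or "top" or "wrist"; returns the picture (420x560x3 uint8, red, green, blue); there is no depth.
- env.get_calibration(name): a dict with "fx", "fy", "cx", "cy" (pixels), "pose" (4x4, takes a point from camera to world coordinates); the wrist camera has in their place "hand_eye" (4x4, takes a point from camera to tool coordinates, whose origin is the TCP and whose axes are the tool frame's). Camera axes: x right, y down, z forward; pixel columns grow to the right and rows downward; lengths in mm; the calibration is good to about 2 mm. The wrist camera is an equidistant fisheye: a pixel r from the principal point sees the ray r / f radians off the axis. A picture is of the moment at which its call begins: read the wrist's pose just before it. get_calibration takes no time and is no camera call.
- env.job_done(): hands the job in, once; it reports no verdict.
The state is a dict: "t": time; "joints": joint angles; "qvel": joint speeds; "tau": joint torques, N m; "eef_pos": TCP position; "tcp_rot": TCP orientation; "ft_force": force on the tool from outside, world axes, zero at the start; "moment": the same for the moment, N m; "opening": opening from 0.0 (shut) to 1.0 (fully open).
Only numpy, scipy, OpenCV 4.12 (cv2) and the standard library are available. Lean on these libraries where they do the work, as an engineer would, in place of code of your own. Each camera call takes 0.05 s, during which the arm holds its last target.

## Working session

There is one attempt and no reset: what is moved stays moved. The work goes in short steps, Python scripts to look and compute and a tool call to move; the robot and the scene stay as the last step left them, time stands still between calls to the robot, and variables do not carry over. Pictures are saved under pics/ and viewed, and the job is handed in when it is done.

Besides the shell and the picture viewer there is one more tool, called after "Request:" by a JSON object that holds its "method" and its "body", one argument or row to a line. step_arm: Moves the arm, as the interface text tells. Its arguments: {"type":"object","properties":{"rows":{"type":"array","items":{"type":"array","items":{"type":"number"}}},"grip":{"type":"number"}},"required":["rows"]}

```bash
ls; mkdir -p pics; python3 - <<'E'
from cell import env
import cv2,numpy as np
print(env.state(), env.tip_extent)
for n in ["side","top","wrist"]:
    cv2.imwrite(f"pics/{n}0.png",env.read_camera(n)[:,:,::-1])
    print(n,env.get_calibration(n))
E
```

```text
pics
{'t': 0.0, 'joints': array([-1.42061833e+00,  4.91534838e-01,  1.55945403e+00, -1.55824810e-06,
        1.09170376e+00, -1.05590575e-01]), 'qvel': array([-1.06238033e-03,  1.09311174e-03,  2.68005190e-04,  4.27255110e-05,
        3.96097086e-04,  1.13966364e-04]), 'tau': array([-4.25364604e-03, -6.12650943e+01, -2.58184147e+01,  6.90574246e-02,
        4.82243439e-02, -9.74830346e-05]), 'eef_pos': array([ 158.11233919, -604.44186399,  239.07551681]), 'tcp_rot': array([3.03725848, 1.56969635, 1.72223144]), 'ft_force': array([ 0.76411484, -0.31768996,  0.09421711]), 'moment': array([-0.05229998,  0.05691489,  0.01439996]), 'opening': 1.0023448662749201} 25.0
side {'fx': 409.79331608159606, 'fy': 409.79331608159606, 'cx': 274.84375759696223, 'cy': 204.98247843382717, 'pose': array([[-9.02528137e-01, -2.51301917e-01,  3.49700312e-01,
         3.33690003e+02],
       [-4.30282662e-01,  5.58910566e-01, -7.08855281e-01,
         5.07338211e+02],
       [-1.73145084e-02, -7.90231818e-01, -6.12563370e-01,
         5.46739105e+02],
       [ 0.00000000e+00,  0.00000000e+00,  0.00000000e+00
[... 249 characters left out ...]
-01, -2.72389189e-02, -4.73538395e-03,
        -4.69529098e+01],
       [ 8.33917180e-03, -1.33754051e-01, -9.90979471e-01,
         8.02259615e+02],
       [ 0.00000000e+00,  0.00000000e+00,  0.00000000e+00,
         1.00000000e+00]])}
wrist {'fx': 325.19226210127806, 'fy': 325.19226210127806, 'cx': 278.7650955282564, 'cy': 206.97530352536833, 'hand_eye': array([[ 9.01779380e-04, -2.50868014e-01,  9.68020881e-01,
        -1.43995718e+02],
       [ 6.32500186e-04, -9.68020938e-01, -2.50868618e-01,
         6.97461892e+01],
       [ 9.99999393e-01,  8.38501534e-04, -7.14267256e-04,
        -4.29336358e-01],
       [ 0.00000000e+00,  0.00000000e+00,  0.00000000e+00,
         1.00000000e+00]])}
```

View pics/top0.png

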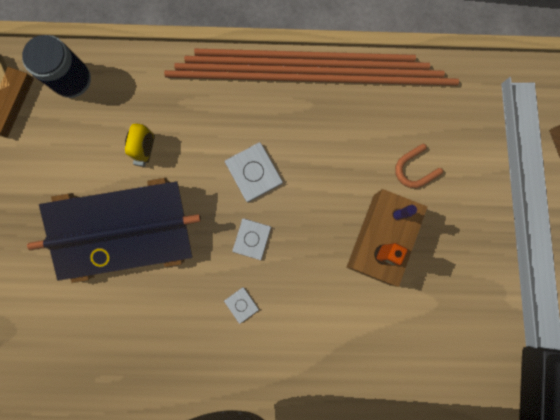

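View pics/side0.png

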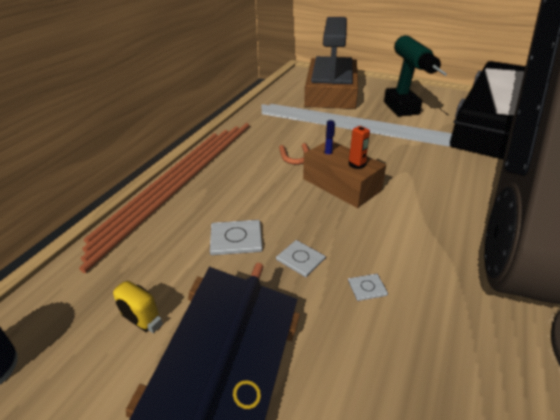

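View pics/wrist0.png

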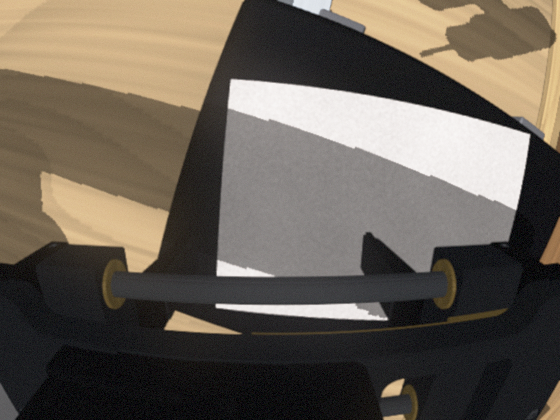

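```bash
cat > h.py <<'E'
import cv2,numpy as np
from scipy.spatial.transform import Rotation as R
from cell import env
def cal(n):
    c=env.get_calibration(n); return c
def ray(n,u,v,T=None):
    c=cal(n); x=(u-c['cx'])/c['fx']; y=(v-c['cy'])/c['fy']
    if n=='wrist':
        r=np.hypot(x,y); s=np.sin(r)/r if r>1e-9 else 1
        d=np.array([x*s,y*s,np.cos(r)]); P=T@c['hand_eye']
    else: d=np.array([x,y,1.]); P=c['pose']
    d=P[:3,:3]@d
    return P[:3,3],d/np.linalg.norm(d)
def onz(n,u,v,z,T=None):
    o,d=ray(n,u,v,T); return o+d*(z-o[2])/d[2]
def two(r1,r2):
    (o1,d1),(o2,d2)=r1,r2
    A=np.stack([d1,-d2],1); s=np.linalg.lstsq(A,o2-o1,rcond=None)[0]
    a=o1+s[0]*d1;b=o2+s[1]*d2; return (a+b)/2,np.linalg.norm(a-b)
def proj(n,p,T=None):
    c=cal(n); P=c['pose'] if n!='wrist' else T@c['hand_eye']
    q=P[:3,:3].T@(np.array(p)-P[:3,3])
    if n=='wrist':
        t=np.arctan2(np.hypot(q[0],q[1]),q[2]); k=t/np.hypot(q[0],q[1]); return np.array([c['cx']+c['fx']*q[0]*k,c['cy']+c['fy']*q[1]*k])
    return np.array([c['cx']+c['fx']*q[0]/q[2],c['cy']+c['fy']*q[1]/q[2]])
def tcp():
    s=env.state(); T=np.eye(4); T[:3,:3]=R.from_euler('xyz',s['tcp_rot']).as_matrix(); T[:3,3]=s['eef_pos']; return T
def st():
    s=env.state(); print('t',round(s['t'],2),'p',np.round(s['eef_pos'],1),'rpy',np.round(s['tcp_rot'],4),'F',np.round(s['ft_force'],2),'M',np.round(s['moment'],2),'op',round(s['opening']*95.1,1))
E
python3 - <<'E'
import cv2
a=cv2.imread('pics/top0.png');b=cv2.imread('pics/side0.png')
def crop(i,x0,x1,y0,y1,k,n): cv2.imwrite(f'pics/{n}.png',cv2.resize(i[y0:y1,x0:x1],None,fx=k,fy=k,interpolation=cv2.INTER_CUBIC))
crop(a,340,450,140,300,3.7,'c_hold');crop(a,20,290,130,330,2.9,'c_left')
crop(b,130,410,110,310,2.8,'c_side')
E
```

```text
(no output)
```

View pics/c_hold.png

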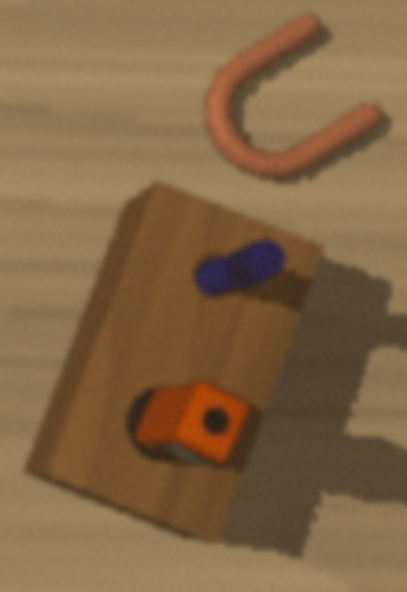

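View pics/c_left.png

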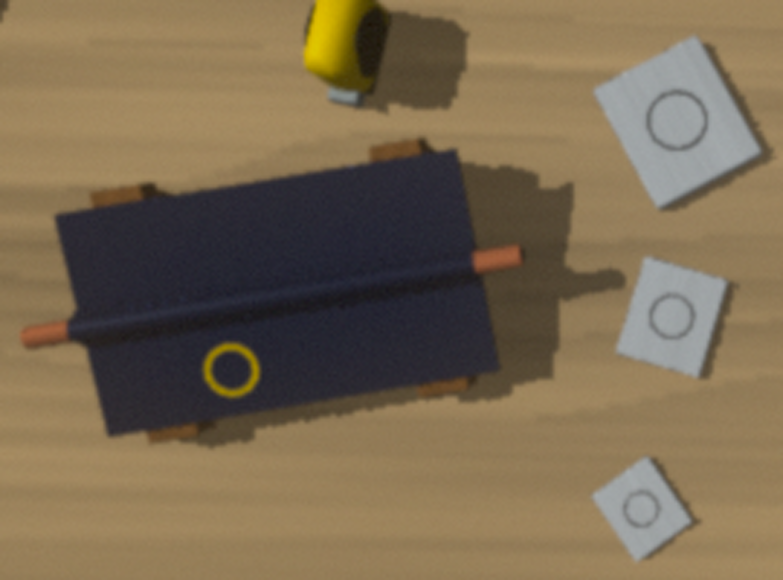

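View pics/c_side.png

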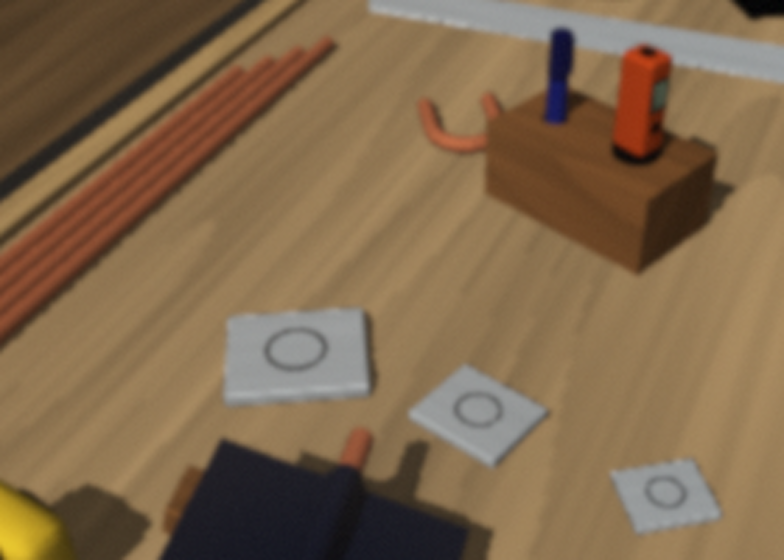

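```bash
python3 - <<'E'
from h import *
a=cv2.imread('pics/top0.png');b=cv2.imread('pics/side0.png')
print('ring')
P={}
for n,i in (('top',a),('side',b)):
    hsv=cv2.cvtColor(i,cv2.COLOR_BGR2HSV)
    m=cv2.inRange(hsv,(22,120,90),(35,255,255))
    roi=(slice(230,290),slice(70,140)) if n=='top' else (slice(360,420),slice(215,280))
    mm=np.zeros_like(m);mm[roi]=m[roi]
    cs,_=cv2.findContours(mm,cv2.RETR_EXTERNAL,cv2.CHAIN_APPROX_NONE)
    c=max(cs,key=cv2.contourArea); e=cv2.fitEllipse(c); P[n]=e[0]; print(n,e,onz(n,*e[0],40))
print('ring 2view',two(ray('top',*P['top']),ray('side',*P['side'])))
# plates in top
g=cv2.cvtColor(a,cv2.COLOR_BGR2HSV)
m=((g[...,1]<45)&(g[...,2]>110)).astype(np.uint8)*255; mm=np.zeros_like(m); mm[135:330,215:290]=m[135:330,215:290]
mm=cv2.morphologyEx(mm,cv2.MORPH_CLOSE,np.ones((7,7)))
cs,_=cv2.findContours(mm,cv2.RETR_EXTERNAL,cv2.CHAIN_APPROX_NONE)
for c in cs:
    if cv2.contourArea(c)<200: continue
    w=np.array([onz('top',*p[0],8)[:2] for p in c],np.float32); print('plate',cv2.minAreaRect(w),c.mean(0))
f=lambda x,y:(340+x/3.7,140+y/3.7)
print('gauge top btn',onz('top',*f(215,420),156))
print('marker top',onz('top',*f(268,255),145))
for p in ((155,182),(320,247),(218,541),(50,468)): print('hold',onz('top',*f(*p),70))
for p in ((205,380),(250,403),(237,462),(190,450)): print('gtop',onz('top',*f(*p),156))
fs=lambda x,y:(130+x/2.8,110+y/2.8)
print('side btn',onz('side',*fs(647,51),156), two(ray('top',*f(215,420)),ray('side',*fs(647,51))))
print('strip')
fl=lambda x,y:(20+x/2.9,130+y/2.9)
for p,z in (((57,213),70),((457,150),70),((498,370),31.6),((108,435),31.6)): print(onz('top',*fl(*p),z))
for p in ((24,336),(522,256)): print('tube',onz('top',*fl(*p),55))
print('side strip'); 
E
```

```text
ring
top ((99.31524658203125, 257.1628723144531), (17.918493270874023, 18.87030792236328), 110.88693237304688) [485.85776642 291.34616897  40.        ]
side ((246.28834533691406, 394.18487548828125), (26.805301666259766, 28.28164291381836), 153.35162353515625) [487.63317602 288.89413343  40.        ]
ring 2view (array([486.26594231, 290.12697242,  43.12374351]), np.float64(0.8558467259159888))
plate ((400.4714660644531, 21.373088836669922), (54.834747314453125, 46.82218933105469), 36.967506408691406) [[240.72289157 304.92771084]]
plate ((530.6227416992188, 6.087486267089844), (60.05888748168945, 70.49163055419922), 75.0340805053711) [[251.21008403 238.73109244]]
plate ((668.3885498046875, 7.3329010009765625), (97.9147720336914, 84.91299438476562), 30.24097442626953) [[252.81879195 171.36912752]]
gauge top btn [ 504.84097903 -243.25135772  156.        ]
marker top [ 580.18435243 -271.69118313  145.        ]
hold [ 626.59836784 -240.41590339   70.        ]
hold [ 595.5179108  -323.78626266   70.        ]
hold [ 447.90719791 -270.05603297   70.        ]
hold [ 481.29121964 -187.19049566   70.        ]
gtop [ 522.25372099 -239.06961833  156.        ]
gtop [ 512.68680391 -258.7854387   156.        ]
gtop [ 486.82385311 -252.65404191  156.        ]
gtop [ 491.48706844 -232.10190774  156.        ]
side btn [ 506.34587931 -247.23078541  156.        ] (array([ 505.00311821, -242.41992496,  158.53322375]), np.float64(0.4724831741796012))
strip
[581.89601971 397.12520684  70.        ]
[630.1222162  143.89452563  70.        ]
[489.71681269 117.64834357  31.6       ]
[440.58374374 371.22846105  31.6       ]
tube [503.32328907 418.78856745  55.        ]
tube [563.84976998 101.16596844  55.        ]
side strip
```

```bash
cat >> h.py <<'E'
def target(pos,xdir,zyaw_vec):
    x=np.array(xdir,float);x/=np.linalg.norm(x); z=np.array(zyaw_vec,float); z-=x*(x@z); z/=np.linalg.norm(z)
    T=np.eye(4);T[:3,0]=x;T[:3,2]=z;T[:3,1]=np.cross(z,x);T[:3,3]=pos; return T
def err(Tt,T=None):
    "shift and rotvec in tool axes, to target"
    T=tcp() if T is None else T
    return T[:3,:3].T@(Tt[:3,3]-T[:3,3]), R.from_matrix(T[:3,:3].T@Tt[:3,:3]).as_rotvec()
def plan(Tt,n,T0=None):
    T=tcp() if T0 is None else T0.copy(); rows=[]
    for k in range(n):
        d,w=err(Tt,T); r=np.concatenate([d,w])/(n-k); rows.append(r)
        T2=T.copy(); T2[:3,3]=T[:3,3]+T[:3,:3]@r[:3]; T2[:3,:3]=T[:3,:3]@R.from_rotvec(r[3:]).as_matrix(); T=T2
    print('total',np.round(d0:=err(Tt,T0)[0],1),np.round(err(Tt,T0)[1],3))
    for r in rows: print(list(np.round(r[:3],1))+list(np.round(r[3:],3)))
E
python3 - <<'E'
from h import *
T=tcp();print(np.round(T,3))
g=-0.25
for s in (1,-1):
    Tt=target([505,-243,240],[0,0,-1],[-s*np.sin(g),s*np.cos(g),0]); print(s,np.round(Tt[:3,:3],2));plan(Tt,10)
E
```

```text
[[-0.00000e+00  9.67000e-01  2.53000e-01  1.58128e+02]
 [ 1.00000e-03  2.53000e-01 -9.67000e-01 -6.04500e+02]
 [-1.00000e+00  0.00000e+00 -1.00000e-03  2.39205e+02]
 [ 0.00000e+00  0.00000e+00  0.00000e+00  1.00000e+00]]
1 [[ 0.   -0.97  0.25]
 [ 0.    0.25  0.97]
 [-1.    0.    0.  ]]
total [  -0.6  427.  -262. ] [-2.636e+00 -0.000e+00 -1.000e-03]
[np.float64(-0.1), np.float64(42.7), np.float64(-26.2), np.float64(-0.264), np.float64(-0.0), np.float64(-0.0)]
[np.float64(-0.1), np.float64(48.1), np.float64(-14.2), np.float64(-0.264), np.float64(-0.0), np.float64(-0.0)]
[np.float64(-0.1), np.float64(50.1), np.float64(-1.2), np.float64(-0.264), np.float64(-0.0), np.float64(-0.0)]
[np.float64(-0.1), np.float64(48.7), np.float64(11.9), np.float64(-0.264), np.float64(-0.0), np.float64(-0.0)]
[np.float64(-0.1), np.float64(43.9), np.float64(24.2), np.float64(-0.264), np.float64(-0.0), np.float64(-0.0)]
[np.float64(-0.1), np.float64(36.0), np.float64(34.8), np.float64(-0.264), np.float64(-0.0), np.float64(-0.0)]
[np.float64(-0.1), np.float64(25.7), np.float64(43.0), np.float64(-0.264), np.flo
[... 881 characters left out ...]
051), np.float64(-0.0), np.float64(0.0)]
[np.float64(-0.1), np.float64(36.6), np.float64(-34.2), np.float64(0.051), np.float64(-0.0), np.float64(0.0)]
[np.float64(-0.1), np.float64(34.8), np.float64(-36.0), np.float64(0.051), np.float64(-0.0), np.float64(0.0)]
[np.float64(-0.1), np.float64(32.9), np.float64(-37.8), np.float64(0.051), np.float64(-0.0), np.float64(0.0)]
[np.float64(-0.1), np.float64(31.0), np.float64(-39.4), np.float64(0.051), np.float64(-0.0), np.float64(0.0)]
[np.float64(-0.1), np.float64(28.9), np.float64(-40.9), np.float64(0.051), np.float64(-0.0), np.float64(0.0)]
[np.float64(-0.1), np.float64(26.8), np.float64(-42.3), np.float64(0.051), np.float64(-0.0), np.float64(0.0)]
```

Request:
{"method": "step_arm", "body": {
  "rows": [
    [0, 42.7, -26, 0.051, 0, 0],
    [0, 41.3, -28, 0.051, 0, 0],
    [0, 39.8, -30, 0.051, 0, 0],
    [0, 38.3, -32, 0.051, 0, 0],
    [0, 36.6, -34, 0.051, 0, 0],
    [0, 34.8, -36, 0.051, 0, 0],
    [0, 32.9, -38, 0.051, 0, 0],
    [0, 31, -39.5, 0.051, 0, 0]
  ]
}}

```text
t: 1.15
eef_pos: [443.9, -311.8, 237.7]
tcp_rot: [-2.624, 1.568, 1.917]
ft_force: [0.4, -0.3, 0.4]
opening: 1.002
```

```bash
python3 - <<'E'
from h import *
st();T=tcp();print(env.state()['joints'])
plan(target([505,-243,230],[0,0,-1],[np.sin(-.25),-np.cos(.25),0]),4)
E
```

```text
t 1.15 p [ 443.9 -311.8  237.7] rpy [-2.6237  1.568   1.9173] F [ 0.36 -0.25  0.44] M [0.01 0.04 0.  ] op 95.3
[-7.34834348e-01  3.76888386e-01  1.76275476e+00  1.56008928e-03
  1.00442168e+00  1.00645752e+00]
total [  7.9  48.5 -78.2] [ 0.079 -0.002  0.001]
[np.float64(2.0), np.float64(12.1), np.float64(-19.6), np.float64(0.02), np.float64(-0.001), np.float64(0.0)]
[np.float64(2.0), np.float64(11.7), np.float64(-19.8), np.float64(0.02), np.float64(-0.001), np.float64(0.0)]
[np.float64(2.0), np.float64(11.3), np.float64(-20.0), np.float64(0.02), np.float64(-0.001), np.float64(0.0)]
[np.float64(1.9), np.float64(10.9), np.float64(-20.2), np.float64(0.02), np.float64(-0.001), np.float64(0.0)]
```

Request:
{"method": "step_arm", "body": {
  "rows": [
    [2, 12.1, -19.6, 0.02, 0, 0],
    [2, 11.7, -19.8, 0.02, 0, 0],
    [2, 11.3, -20, 0.02, 0, 0],
    [2, 10.9, -20.2, 0.02, 0, 0],
    [0, 0, 0, 0, 0, 0]
  ]
}}

```text
t: 1.78
eef_pos: [508.4, -237.4, 228.8]
tcp_rot: [-2.341, 1.566, 2.122]
ft_force: [-0.1, -0.4, 0.5]
opening: 1.0
```

```bash
python3 - <<'E'
from h import *
st();T=tcp();np.save('T1.npy',T)
i=env.read_camera('wrist')[:,:,::-1];cv2.imwrite('pics/w1.png',i)
print(proj('wrist',[505,-243,156],T))
E
```

```text
t 1.77 p [ 508.4 -237.4  228.8] rpy [-2.3414  1.5665  2.1216] F [-0.11 -0.41  0.45] M [ 0.04  0.05 -0.11] op 95.1
[288.27019145 227.64634511]
```

View pics/w1.png

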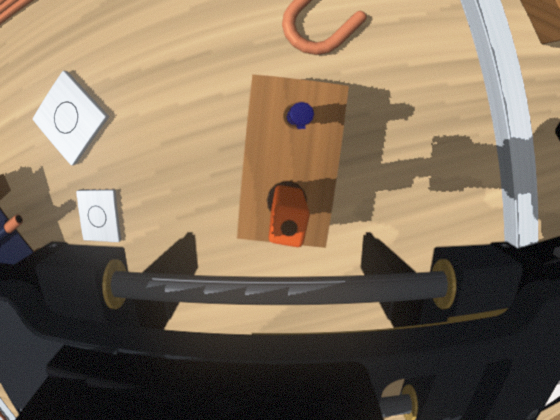

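```bash
python3 - <<'E'
from h import *
i=cv2.imread('pics/w1.png');cv2.imwrite('pics/w1c.png',cv2.resize(i[170:260,240:340],None,fx=6,fy=6,interpolation=cv2.INTER_CUBIC))
E
```

```text
(no output)
```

View pics/w1c.png

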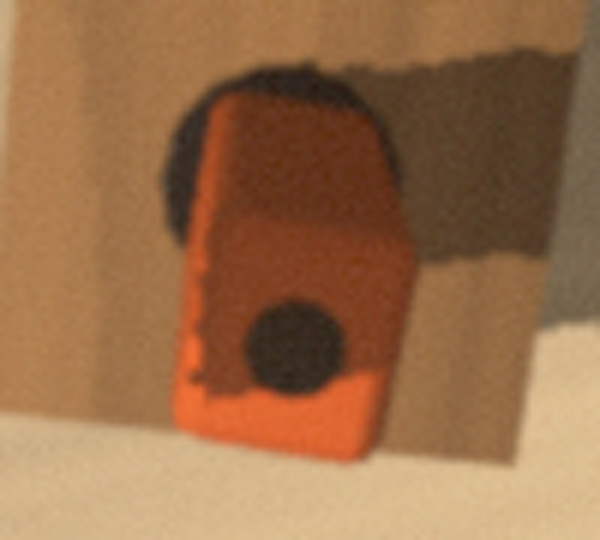

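```bash
python3 - <<'E'
from h import *
T=np.load('T1.npy')
f=lambda x,y:(240+x/6,170+y/6)
C=[onz('wrist',*f(*p),156,T) for p in ((210,217),(415,250),(368,462),(178,432))]
for c in C: print(np.round(c,1))
print('centre',np.mean(C,0),'btn',onz('wrist',*f(296,348),156,T))
a=lambda d:np.arctan2(d[1],d[0])
print('x edges',a(C[0]-C[3]),a(C[1]-C[2]),'y',a(C[0]-C[1])-np.pi/2,a(C[3]-C[2])-np.pi/2)
print([np.linalg.norm(C[i]-C[(i+1)%4]) for i in range(4)])
# holder edges
for p in ((252,75),(348,85),(326,247),(238,238)): print(onz('wrist',*p,70,T))
E
```

```text
[ 522.4 -237.9  156. ]
[ 512.7 -259.8  156. ]
[ 488.5 -248.6  156. ]
[ 497.8 -227.6  156. ]
centre [ 505.33312146 -243.47226941  156.        ] btn [ 504.56192109 -243.66125784  156.        ]
x edges -0.3950729456928812 -0.43310117572744256 y -0.412669778649553 -0.4170496886237658
[np.float64(23.98739922109569), np.float64(26.747923400592423), np.float64(22.972301774041874), np.float64(26.6458497673419)]
[ 626.72178901 -241.36661621   70.        ]
[ 597.03344964 -325.46973889   70.        ]
[ 447.30898841 -270.18414494   70.        ]
[ 478.32468654 -187.1292429    70.        ]
```

```bash
python3 - <<'E'
from h import *
g=-.41
plan(target([505,-243.5,226],[0,0,-1],[np.sin(g),-np.cos(g),0]),2)
E
```

```text
total [ 2.9 -1.5  6.1] [ 0.16  -0.003  0.003]
[np.float64(1.4), np.float64(-0.7), np.float64(3.0), np.float64(0.08), np.float64(-0.001), np.float64(0.002)]
[np.float64(1.4), np.float64(-0.5), np.float64(3.1), np.float64(0.08), np.float64(-0.001), np.float64(0.002)]
```

Request:
{"method": "step_arm", "body": {
  "rows": [
    [1.4, -0.7, 3, 0.08, -0.001, 0.002],
    [1.4, -0.5, 3.1, 0.08, -0.001, 0.002],
    [0, 0, 0, 0, 0, 0]
  ]
}}

```text
t: 2.2
eef_pos: [503.5, -245.4, 226.0]
tcp_rot: [2.448, 1.57, 0.463]
ft_force: [0.5, -0.1, -0.8]
opening: 1.003
```

```bash
python3 - <<'E'
from h import *
g=-.41;st()
plan(target([505,-243.5,126],[0,0,-1],[np.sin(g),-np.cos(g),0]),4)
T=tcp();i=env.read_camera('wrist')[:,:,::-1];cv2.imwrite('pics/w2.png',i)
cv2.imwrite('pics/w2c.png',cv2.resize(i[170:320,190:370],None,fx=4,fy=4,interpolation=cv2.INTER_CUBIC)); print(proj('wrist',[505,-243.5,156],T)); np.save('T2.npy',T)
E
```

```text
t 2.2 p [ 503.5 -245.4  226. ] rpy [2.448  1.5705 0.4635] F [ 0.46 -0.06 -0.79] M [ 0.04 -0.02  0.04] op 95.3
total [100.    0.6  -2.4] [-0.004 -0.    -0.   ]
[np.float64(25.0), np.float64(0.2), np.float64(-0.6), np.float64(-0.001), np.float64(-0.0), np.float64(-0.0)]
[np.float64(25.0), np.float64(0.2), np.float64(-0.6), np.float64(-0.001), np.float64(-0.0), np.float64(-0.0)]
[np.float64(25.0), np.float64(0.2), np.float64(-0.6), np.float64(-0.001), np.float64(-0.0), np.float64(-0.0)]
[np.float64(25.0), np.float64(0.2), np.float64(-0.6), np.float64(-0.001), np.float64(-0.0), np.float64(-0.0)]
[275.51077264 225.69013479]
```

View pics/w2c.png

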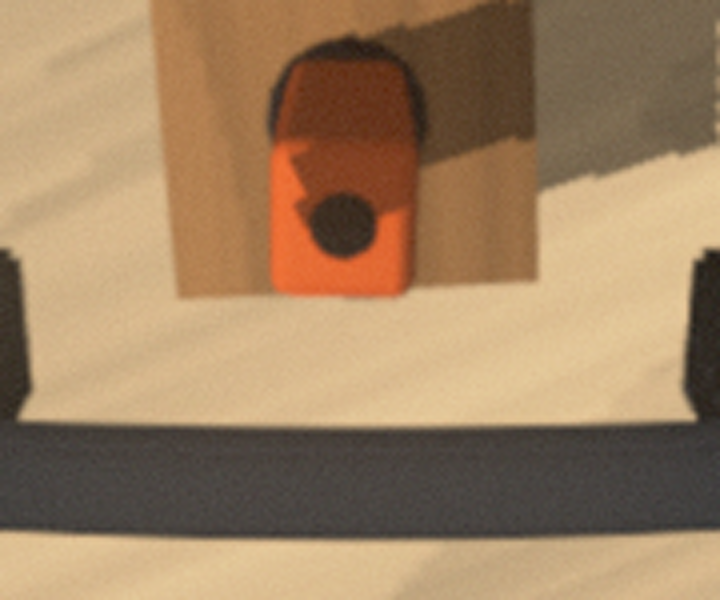

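Request:
{"method": "step_arm", "body": {
  "rows": [
    [25, 0.2, -0.8, 0, 0, 0],
    [25, 0.2, -0.8, 0, 0, 0],
    [25, 0.2, -0.8, 0, 0, 0],
    [20, 0, 0, 0, 0, 0],
    [4, 0, 0, 0, 0, 0]
  ]
}}

```text
t: 2.88
eef_pos: [504.8, -245.1, 125.7]
tcp_rot: [1.474, 1.568, -0.501]
ft_force: [-0.1, -0.4, 1.2]
opening: 0.999
```

```bash
python3 - <<'E'
from h import *
g=-.41;st()
plan(target([505,-243.5,126],[0,0,-1],[np.sin(g),-np.cos(g),0]),1)
E
```

```text
t 2.88 p [ 504.8 -245.1  125.7] rpy [ 1.4739  1.5679 -0.5011] F [-0.07 -0.39  1.2 ] M [0.03 0.06 0.02] op 95.0
total [-0.3 -0.4 -1.6] [ 0.006  0.    -0.003]
[np.float64(-0.3), np.float64(-0.4), np.float64(-1.6), np.float64(0.006), np.float64(0.0), np.float64(-0.003)]
```

Request:
{"method": "step_arm", "body": {
  "rows": [
    [0, -0.4, -1.6, 0.006, 0, -0.003],
    [0, 0, 0, 0, 0, 0]
  ]
}}

```text
t: 3.12
eef_pos: [505.3, -243.8, 126.8]
tcp_rot: [1.065, 1.57, -0.915]
ft_force: [-0.1, -0.0, -0.4]
opening: 0.999
```

Request:
{"method": "step_arm", "body": {
  "rows": [
    [0, 0, 0, 0, 0, 0],
    [0, 0, 0, 0, 0, 0],
    [0, 0, 0, 0, 0, 0],
    [0, 0, 0, 0, 0, 0],
    [0, 0, 0, 0, 0, 0],
    [0, 0, 0, 0, 0, 0]
  ],
  "grip": 15
}}

```text
t: 3.88
eef_pos: [505.8, -244.1, 128.3]
tcp_rot: [1.31, 1.568, -0.67]
ft_force: [0.6, -0.6, -0.9]
opening: 0.425
```

```bash
python3 - <<'E'
from h import *
st();print(np.round(tcp(),4))
E
```

```text
t 3.88 p [ 505.8 -244.1  128.3] rpy [ 1.31    1.5675 -0.6699] F [ 0.57 -0.59 -0.88] M [0.08 0.04 0.02] op 40.4
[[ 2.600000e-03  9.175000e-01 -3.978000e-01  5.057620e+02]
 [-2.000000e-03 -3.978000e-01 -9.175000e-01 -2.440727e+02]
 [-1.000000e+00  3.200000e-03  8.000000e-04  1.283374e+02]
 [ 0.000000e+00  0.000000e+00  0.000000e+00  1.000000e+00]]
```

Request:
{"method": "step_arm", "body": {
  "rows": [
    [2, 0, 0, 0, 0, 0],
    [0, 0, 0, 0, 0, 0],
    [0, 0, 0, 0, 0, 0],
    [0, 0, 0, 0, 0, 0]
  ]
}}

```text
t: 4.38
eef_pos: [505.7, -244.0, 126.0]
tcp_rot: [1.296, 1.568, -0.684]
ft_force: [-0.0, -0.5, 1.1]
opening: 0.277
```

```bash
python3 - <<'E'
from h import *
st();print(np.round(tcp(),4));st()
E
```

```text
t 4.38 p [ 505.7 -244.   126. ] rpy [ 1.2957  1.5681 -0.6842] F [-0.04 -0.48  1.08] M [ 0.09  0.01 -0.01] op 26.3
[[ 2.100000e-03  9.175000e-01 -3.978000e-01  5.056690e+02]
 [-1.700000e-03 -3.978000e-01 -9.175000e-01 -2.439844e+02]
 [-1.000000e+00  2.600000e-03  7.000000e-04  1.259605e+02]
 [ 0.000000e+00  0.000000e+00  0.000000e+00  1.000000e+00]]
t 4.38 p [ 505.7 -244.   126. ] rpy [ 1.2957  1.5681 -0.6842] F [-0.04 -0.48  1.08] M [ 0.09  0.01 -0.01] op 26.3
```

Request:
{"method": "step_arm", "body": {
  "rows": [
    [0, 0, 0, 0, 0, 0],
    [0, 0, 0, 0, 0, 0],
    [-5, 0, 0, 0, 0, 0],
    [-12, 0, 0, 0, 0, 0],
    [-20, 0, 0, 0, 0, 0],
    [-20, 0, 0, 0, 0, 0],
    [-20, 0, 0, 0, 0, 0],
    [-13, 0, 0, 0, 0, 0]
  ]
}}

```text
t: 5.38
eef_pos: [505.2, -243.6, 221.3]
tcp_rot: [1.276, 1.568, -0.704]
ft_force: [-0.0, -0.9, -1.9]
opening: 0.272
```

```bash
python3 - <<'E'
from h import *
st();T=tcp();np.save('T3.npy',T)
for n in ['wrist','side']:
    cv2.imwrite(f'pics/{n}3.png',env.read_camera(n)[:,:,::-1])
E
```

```text
t 5.38 p [ 505.2 -243.6  221.3] rpy [ 1.2761  1.5684 -0.7038] F [-0.   -0.86 -1.9 ] M [-0.    0.   -0.03] op 25.9
```

View pics/wrist3.png

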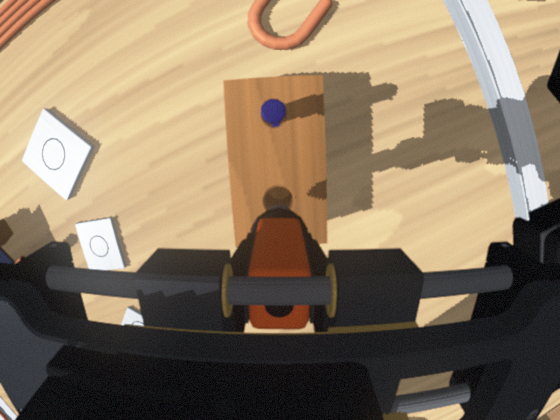

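View pics/side3.png

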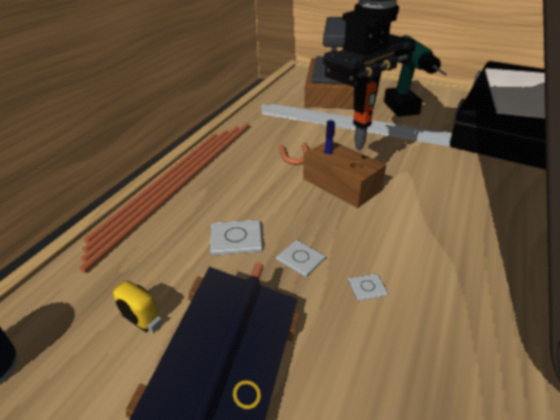

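```bash
python3 - <<'E'
from h import *
g=-.1
T=target([530.6,6.1,200],[0,0,-1],[np.sin(g),-np.cos(g),0])
plan(T,8)
a=cv2.imread('pics/top0.png')
c=cv2.resize(a[215:265,227:277],None,fx=10,fy=10,interpolation=cv2.INTER_CUBIC); cv2.imwrite('pics/plc.png',c)
E
```

```text
total [  20.9  -76.4 -239.3] [-0.309  0.001 -0.003]
[np.float64(2.6), np.float64(-9.6), np.float64(-29.9), np.float64(-0.039), np.float64(0.0), np.float64(-0.0)]
[np.float64(2.6), np.float64(-8.4), np.float64(-30.3), np.float64(-0.039), np.float64(0.0), np.float64(-0.0)]
[np.float64(2.6), np.float64(-7.2), np.float64(-30.6), np.float64(-0.039), np.float64(0.0), np.float64(-0.0)]
[np.float64(2.6), np.float64(-6.0), np.float64(-30.8), np.float64(-0.039), np.float64(0.0), np.float64(-0.0)]
[np.float64(2.6), np.float64(-4.8), np.float64(-31.0), np.float64(-0.039), np.float64(0.0), np.float64(-0.0)]
[np.float64(2.6), np.float64(-3.6), np.float64(-31.2), np.float64(-0.039), np.float64(0.0), np.float64(-0.0)]
[np.float64(2.7), np.float64(-2.4), np.float64(-31.3), np.float64(-0.039), np.float64(0.0), np.float64(-0.0)]
[np.float64(2.7), np.float64(-1.2), np.float64(-31.4), np.float64(-0.039), np.float64(0.0), np.float64(-0.0)]
```

View pics/plc.png

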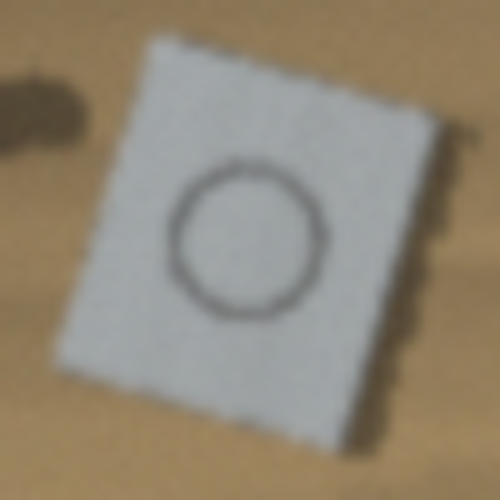

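Request:
{"method": "step_arm", "body": {
  "rows": [
    [0, -9.6, -30, -0.039, 0, 0],
    [2, -8.4, -30, -0.039, 0, 0],
    [2.6, -7.2, -30.6, -0.039, 0, 0],
    [2.6, -6, -31, -0.039, 0, 0],
    [2.6, -4.8, -31, -0.039, 0, 0],
    [2.6, -3.6, -31, -0.039, 0, 0],
    [2.7, -2.4, -31, -0.039, 0, 0],
    [2.7, -1.2, -31, -0.039, 0, 0]
  ]
}}

```text
t: 6.48
eef_pos: [528.0, 11.5, 197.9]
tcp_rot: [-1.31, 1.567, -2.972]
ft_force: [-0.1, -0.4, -0.9]
opening: 0.272
```

```bash
python3 - <<'E'
from h import *
st()
r1,r2=ray('top',251.3,238.6),ray('side',300.5,255.9)
print(onz('top',251.3,238.6,8),onz('side',300.5,255.9,8),two(r1,r2))
g=-.1
plan(target([530.6,5.5,160],[0,0,-1],[np.sin(g),-np.cos(g),0]),3)
E
```

```text
t 6.47 p [528.   11.5 197.9] rpy [-1.31    1.5672 -2.9719] F [-0.06 -0.44 -0.9 ] M [-0.01  0.02 -0.03] op 25.8
[530.56911498   5.83692051   8.        ] [531.9573858    3.02458744   8.        ] (array([530.64202539,   5.71498811,  10.93380309]), np.float64(0.4819805056731589))
total [37.9  3.3  5.7] [0.009 0.001 0.003]
[np.float64(12.6), np.float64(1.1), np.float64(1.9), np.float64(0.003), np.float64(0.0), np.float64(0.001)]
[np.float64(12.6), np.float64(1.1), np.float64(1.9), np.float64(0.003), np.float64(0.0), np.float64(0.001)]
[np.float64(12.6), np.float64(1.1), np.float64(1.9), np.float64(0.003), np.float64(0.0), np.float64(0.001)]
```

Request:
{"method": "step_arm", "body": {
  "rows": [
    [13, 1.1, 2, 0.003, 0, 0.001],
    [13, 1.1, 2, 0.003, 0, 0.001],
    [13, 1.1, 2, 0.003, 0, 0.001],
    [14, 0, 0, 0, 0, 0],
    [3, 0, 0, 0, 0, 0]
  ]
}}

```text
t: 7.1
eef_pos: [529.7, 4.4, 136.5]
tcp_rot: [-1.309, 1.567, -2.981]
ft_force: [0.7, -0.2, -1.2]
opening: 0.272
```

```bash
python3 - <<'E'
from h import *
st();T=tcp();np.save('T4.npy',T);tip=T[:3,3]+119*T[:3,0];print('tip',tip)
for n,(x,y) in {'side':(300,256),'top':(251,239)}.items():
    i=env.read_camera(n)[:,:,::-1];cv2.imwrite(f'pics/{n}4.png',cv2.resize(i[y-60:y+40,x-60:x+60],None,fx=5,fy=5,interpolation=cv2.INTER_CUBIC)); print(n,proj(n,tip)-[x-60,y-60])
g=-.1
plan(target([531,5,140],[0,0,-1],[np.sin(g),-np.cos(g),0]),1)
E
```

```text
t 7.1 p [529.7   4.4 136.5] rpy [-1.3088  1.5669 -2.9807] F [ 0.73 -0.21 -1.19] M [0.03 0.02 0.03] op 25.9
tip [529.26306657   4.27705006  17.53368327]
side [61.70773647 57.05355835]
top [60.75392011 60.0150063 ]
total [-2.7  0.9 -0.6] [-0.001  0.001  0.003]
[np.float64(-2.7), np.float64(0.9), np.float64(-0.6), np.float64(-0.001), np.float64(0.001), np.float64(0.003)]
```

View pics/side4.png

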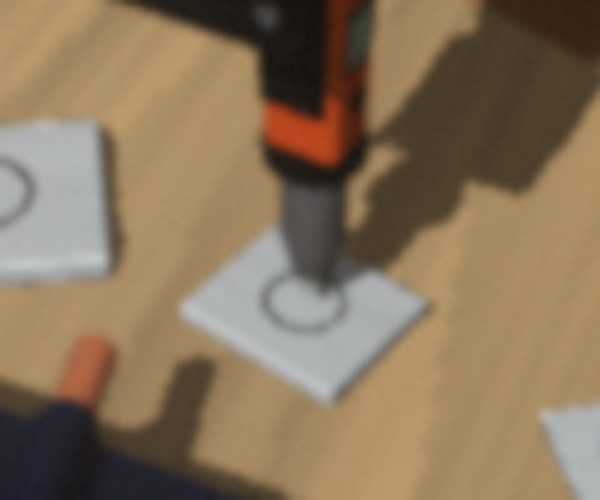

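View pics/top4.png

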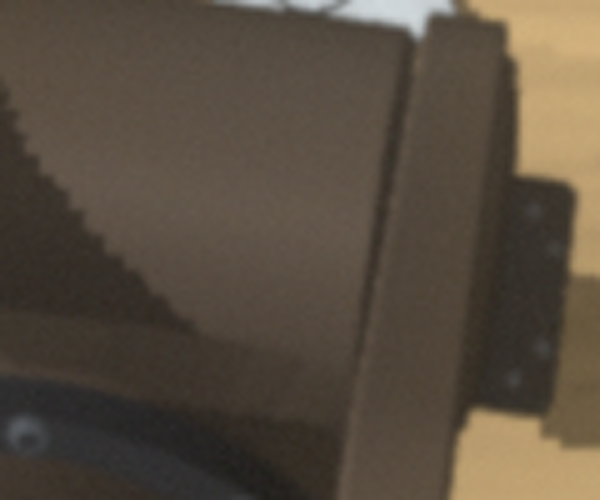

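```bash
python3 - <<'E'
from h import *
T=np.load('T4.npy')
i=env.read_camera('side')[:,:,::-1].copy();cv2.imwrite('pics/side5f.png',i)
x0,y0,k=265,205,9
c=cv2.resize(i[y0:y0+65,x0:x0+80],None,fx=k,fy=k,interpolation=cv2.INTER_CUBIC)
for d in (119,111,111-55,111-63,0):
    p=proj('side',T[:3,3]+d*T[:3,0]); q=((p+.5-[x0,y0])*k).astype(int); print(d,p,q); cv2.circle(c,tuple(int(v) for v in q),4,(0,255,0),-1)
p=proj('side',[531,5,8]);q=((p+.5-[x0,y0])*k).astype(int);cv2.circle(c,tuple(int(v) for v in q),4,(255,0,0),-1)
cv2.imwrite('pics/side5.png',c)
E
```

```text
119 [301.70773647 253.05355835] [334 436]
111 [301.79161787 249.88610395] [335 408]
56 [302.39957373 226.92901986] [341 201]
48 [302.49283211 223.40748062] [341 170]
0 [303.08071895 201.20822477] [347 -29]
```

View pics/side5.png

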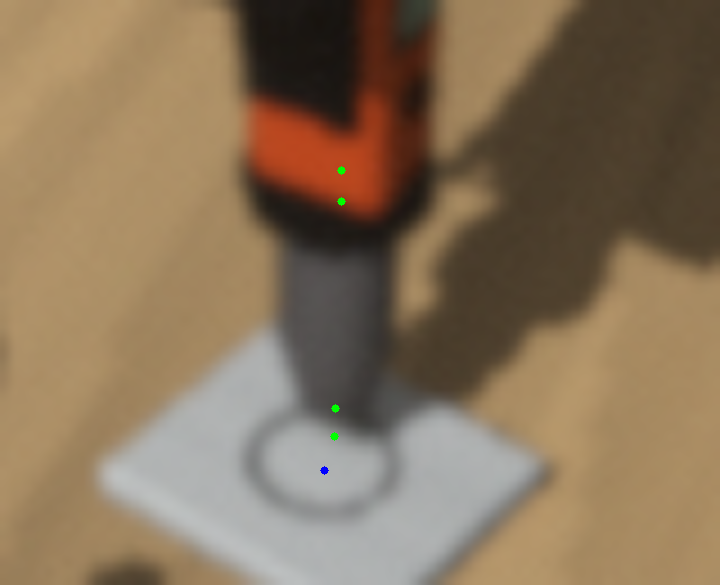

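Request:
{"method": "step_arm", "body": {
  "rows": [
    [3, 1, -0.6, 0, 0.001, 0.003],
    [3, 0, 0, 0, 0, 0],
    [1.5, 0, 0, 0, 0, 0]
  ]
}}

```text
t: 7.62
eef_pos: [531.8, 5.2, 130.9]
tcp_rot: [1.58, 1.567, -0.091]
ft_force: [0.3, 0.1, -1.8]
opening: 0.272
```

```bash
python3 - <<'E'
from h import *
st();T=tcp();print(T[:3,3]+119*T[:3,0])
E
```

```text
t 7.62 p [531.8   5.2 130.9] rpy [ 1.5797  1.5673 -0.0914] F [ 0.28  0.06 -1.82] M [ 0.1  -0.    0.06] op 25.9
[532.25423364   5.17562825  11.94946359]
```

Request:
{"method": "step_arm", "body": {
  "rows": [
    [2, 0, 0.5, 0, 0, 0],
    [2, 0, 0, 0, 0, 0],
    [1.5, 0, 0, 0, 0, 0]
  ]
}}

```text
t: 8.0
eef_pos: [531.9, 4.7, 125.3]
tcp_rot: [1.565, 1.567, -0.106]
ft_force: [-1.0, 0.6, -0.2]
opening: 0.27
```

```bash
python3 - <<'E'
from h import *
st();T=tcp();print(T[:3,3]+119*T[:3,0])
E
```

```text
t 8.0 p [531.9   4.7 125.3] rpy [ 1.5654  1.5668 -0.1055] F [-0.98  0.56 -0.21] M [0.04 0.19 0.04] op 25.7
[532.38698175   4.66005206   6.33654636]
```

Request:
{"method": "step_arm", "body": {
  "rows": [
    [1.2, 0, 0, 0, 0, 0],
    [0.6, 0, 0, 0, 0, 0],
    [0, 0, 0, 0, 0, 0]
  ]
}}

```text
t: 8.38
eef_pos: [531.9, 4.7, 123.6]
tcp_rot: [1.564, 1.567, -0.107]
ft_force: [-1.2, 0.2, 1.1]
opening: 0.271
```

```bash
python3 - <<'E'
from h import *
st();T=tcp();print(T[:3,3]+119*T[:3,0])
E
```

```text
t 8.38 p [531.9   4.7 123.6] rpy [ 1.5642  1.5668 -0.1068] F [-1.2   0.21  1.1 ] M [-0.04  0.24  0.04] op 25.8
[532.39328652   4.66073722   4.60452515]
```

Request:
{"method": "step_arm", "body": {
  "rows": [
    [0.2, 0, 0, 0, 0, 0],
    [0, 0, 0, 0, 0, 0],
    [0, 0, 0, 0, 0, 0],
    [0, 0, 0, 0, 0, 0],
    [0, 0, 0, 0, 0, 0],
    [0, 0, 0, 0, 0, 0],
    [0, 0, 0, 0, 0, 0],
    [0, 0, 0, 0, 0, 0]
  ]
}}

```text
t: 9.38
eef_pos: [531.9, 4.7, 123.6]
tcp_rot: [1.567, 1.567, -0.104]
ft_force: [-1.1, -0.3, 1.7]
opening: 0.277
```

```bash
python3 - <<'E'
from h import *
st();T=tcp();print(T[:3,3]+119*T[:3,0])
i=env.read_camera('side')[:,:,::-1].copy();cv2.imwrite('pics/side6f.png',i)
x0,y0,k=265,205,9
c=cv2.resize(i[y0:y0+65,x0:x0+80],None,fx=k,fy=k,interpolation=cv2.INTER_CUBIC)
cv2.imwrite('pics/side6.png',c)
st()
E
```

```text
t 9.38 p [531.9   4.7 123.6] rpy [ 1.5673  1.5667 -0.1037] F [-1.08 -0.27  1.73] M [-0.01  0.22 -0.07] op 26.3
[532.38987857   4.6591137    4.55633068]
t 9.43 p [531.9   4.7 123.6] rpy [ 1.5675  1.5667 -0.1035] F [-0.67 -0.44  0.72] M [ 0.    0.27 -0.02] op 25.7
```

View pics/side6.png

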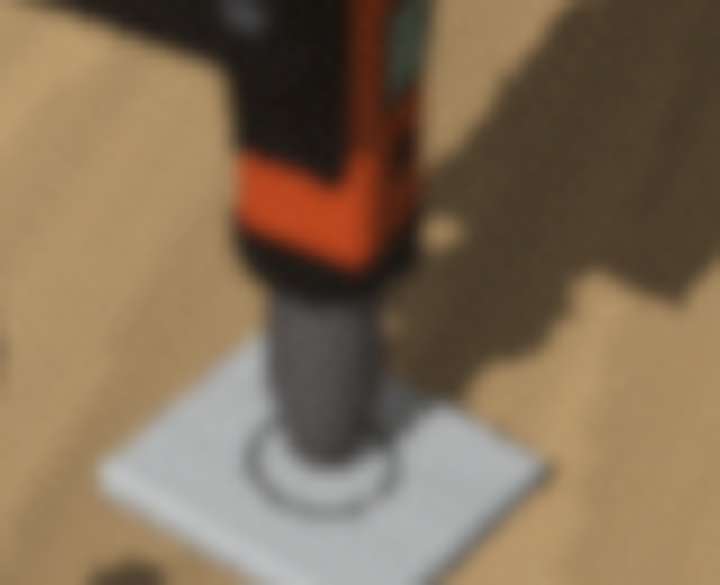

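Request:
{"method": "step_arm", "body": {
  "rows": [
    [0.4, 0, 0, 0, 0, 0],
    [0, 0, 0, 0, 0, 0],
    [0, 0, 0, 0, 0, 0],
    [0, 0, 0, 0, 0, 0],
    [0, 0, 0, 0, 0, 0],
    [0, 0, 0, 0, 0, 0]
  ]
}}

```text
t: 10.18
eef_pos: [531.9, 4.7, 123.2]
tcp_rot: [1.557, 1.567, -0.114]
ft_force: [-1.0, 0.0, 1.4]
opening: 0.271
```

```bash
python3 - <<'E'
from h import *
st()
# strip frame from top-view corners/tube
c15,s15=np.cos(np.radians(15)),np.sin(np.radians(15))
a=cv2.imread('pics/top0.png')
i=cv2.resize(a[170:290,20:210],None,fx=4.2,fy=4.2,interpolation=cv2.INTER_CUBIC);cv2.imwrite('pics/strip.png',i)
b=cv2.imread('pics/side0.png');cv2.imwrite('pics/strips.png',cv2.resize(b[255:420,110:310],None,fx=3.6,fy=3.6,interpolation=cv2.INTER_CUBIC))
E
```

```text
t 10.18 p [531.9   4.7 123.2] rpy [ 1.5571  1.5667 -0.1138] F [-0.97  0.03  1.43] M [ 0.1   0.23 -0.02] op 25.8
```

View pics/strip.png

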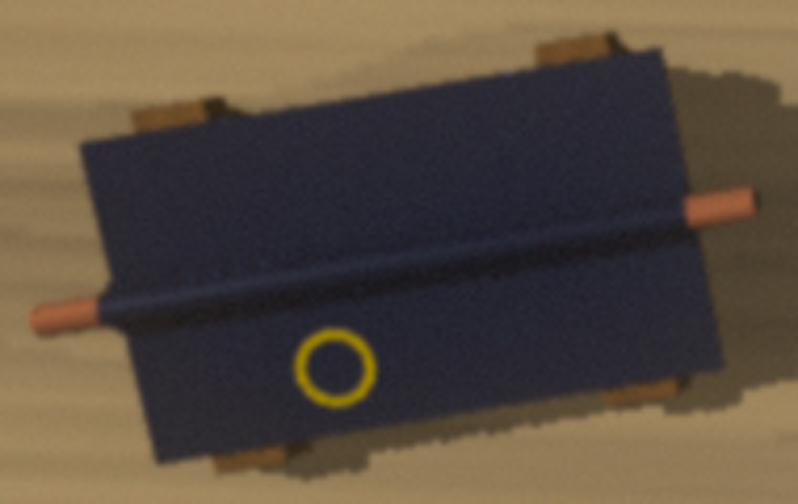

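View pics/strips.png

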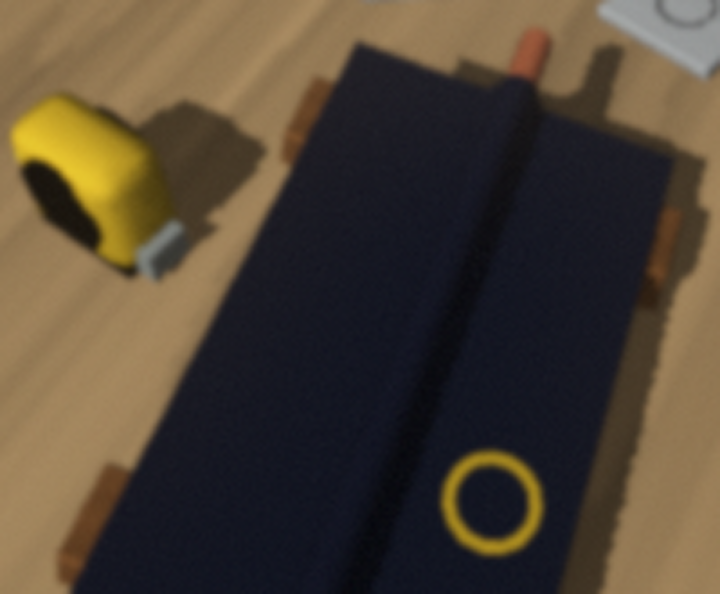

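```bash
cat >> h.py <<'E'
YAW=0.19; TH=np.radians(15); RING=np.array([486.2,290.8,39.6])
XS=lambda y=None:np.array([np.cos(YAW)*np.cos(TH),np.sin(YAW)*np.cos(TH),np.sin(TH)])
NRM=np.array([-np.cos(YAW)*np.sin(TH),-np.sin(YAW)*np.sin(TH),np.cos(TH)])
YS=np.array([-np.sin(YAW),np.cos(YAW),0])
def ringT(h,L=119):
    "tcp target with free tip at h above ring along the normal (negative = pressed)"
    return target(RING+NRM*(h+L),-NRM,-YS)
E
python3 - <<'E'
from h import *
f=lambda x,y:(20+x/4.2-.5,170+y/4.2-.5)
C=[onz('top',*f(*p),z) for p,z in (((82,145),70.4),((660,50),70.4),((722,368),31.6),((158,462),31.6))]
for c in C:print(np.round(c,1))
D=lambda i,j:(np.linalg.norm((C[j]-C[i])[:2]),np.arctan2(*(C[j]-C[i])[1::-1]))
print('long',D(1,0),D(2,3),'short',D(3,0),D(2,1),'ctr',np.mean(C,0))
# fit
yaw=np.mean([D(1,0)[1]-np.pi/2,D(2,3)[1]-np.pi/2,D(3,0)[1],D(2,1)[1]]);print('yaw',yaw)
o=np.mean(C,0); d=RING-o; print('ring in strip',d@XS(),d@YS,d@NRM)
# lift then go
T=tcp(); T1=T.copy();T1[:3,3]+=[0,0,90]
print('via high'); plan(ringT(90),8,T1); print(ringT(90))
E
```

```text
[580.7 397.9  70.4]
[630.6 145.6  70.4]
[490.6 118.3  31.6]
[441.5 371.6  31.6]
long (np.float64(257.21977702216424), np.float64(1.7659103749033105)) (np.float64(257.9548610040056), np.float64(1.7622213526624126)) short (np.float64(141.69708803651474), np.float64(0.18724445797870254)) (np.float64(142.6448102846817), np.float64(0.19243776282425384)) ctr [535.86184357 258.34896046  51.        ]
yaw 0.19155532369472159
ring in strip -44.137105539068244 41.24613916476873 0.02435332876556391
via high
total [ -28.9 -125.8 -264.6] [-0.288  0.039  0.256]
[np.float64(-3.6), np.float64(-15.7), np.float64(-33.1), np.float64(-0.036), np.float64(0.005), np.float64(0.032)]
[np.float64(-3.9), np.float64(-14.4), np.float64(-33.6), np.float64(-0.036), np.float64(0.005), np.float64(0.032)]
[np.float64(-4.2), np.float64(-13.0), np.float64(-34.2), np.float64(-0.036), np.float64(0.005), np.float64(0.032)]
[np.float64(-4.4), np.float64(-11.7), np.float64(-34.6), np.float64(-0.036), np.float64(0.005), np.float64(0.032)]
[np.float64(-4.6), np.float64(-10.3), np.float64(-35.0), np.float64(-0.036), np.float64(0.005), np.float64(0.032)]
[np.float64(-4.8), np.float64(-8.8), np.float64(-35.4), np.float64(-0.036), np.float64(0.005), np.float64(0.032)]
[np.float64(-4.8), np.float64(-7.4), np.float64(-35.7), np.float64(-0.036), np.float64(0.005), np.float64(0.032)]
[np.float64(-4.9), np.float64(-6.0), np.float64(-36.0), np.float64(-0.036), np.float64(0.005), np.float64(0.032)]
[[ 2.54161398e-01  9.48543252e-01  1.88858895e-01  4.33080268e+02]
 [ 4.88802789e-02  1.82423684e-01 -9.82004235e-01  2.80584022e+02]
 [-9.65925826e-01  2.58819045e-01  5.28428804e-18  2.41478498e+02]
 [ 0.00000000e+00  0.00000000e+00  0.00000000e+00  1.00000000e+00]]
```

Request:
{"method": "step_arm", "body": {
  "rows": [
    [-10, 0, 0, 0, 0, 0],
    [-22, 0, 0, 0, 0, 0],
    [-22, 0, 0, 0, 0, 0],
    [-22, 0, 0, 0, 0, 0],
    [-18, 0, 0, 0, 0, 0]
  ]
}}

```text
t: 10.8
eef_pos: [531.0, 4.8, 220.5]
tcp_rot: [1.591, 1.569, -0.08]
ft_force: [0.8, 0.5, -1.9]
opening: 0.273
```

Request:
{"method": "step_arm", "body": {
  "rows": [
    [-3.6, -15.7, -33, -0.036, 0.005, 0.032],
    [-3.9, -14.4, -33.6, -0.036, 0.005, 0.032],
    [-4.2, -13, -34, -0.036, 0.005, 0.032],
    [-4.4, -11.7, -34.6, -0.036, 0.005, 0.032],
    [-4.6, -10.3, -35, -0.036, 0.005, 0.032],
    [-4.8, -8.8, -35.4, -0.036, 0.005, 0.032],
    [-4.8, -7.4, -35.7, -0.036, 0.005, 0.032],
    [-4.9, -6, -36, -0.036, 0.005, 0.032]
  ]
}}

```text
t: 11.8
eef_pos: [429.1, 286.2, 255.0]
tcp_rot: [1.576, 1.298, 0.199]
ft_force: [0.5, 0.0, -1.1]
opening: 0.271
```

```bash
python3 - <<'E'
from h import *
st();print(env.state()['joints'])
plan(ringT(40),4)
cv2.imwrite('pics/side7.png',env.read_camera('side')[:,:,::-1])
E
```

```text
t 11.8 p [429.1 286.2 255. ] rpy [1.5759 1.2975 0.1991] F [ 0.53  0.   -1.08] M [-0.08  0.21  0.06] op 25.8
[ 0.49837601  0.24166934  1.94863939 -0.12479983  0.69344108  1.9608789 ]
total [63.8 -1.5  6.4] [ 0.004 -0.002 -0.011]
[np.float64(15.9), np.float64(-0.4), np.float64(1.6), np.float64(0.001), np.float64(-0.001), np.float64(-0.003)]
[np.float64(15.9), np.float64(-0.3), np.float64(1.6), np.float64(0.001), np.float64(-0.001), np.float64(-0.003)]
[np.float64(15.9), np.float64(-0.3), np.float64(1.6), np.float64(0.001), np.float64(-0.001), np.float64(-0.003)]
[np.float64(16.0), np.float64(-0.2), np.float64(1.6), np.float64(0.001), np.float64(-0.001), np.float64(-0.003)]
```

View pics/side7.png

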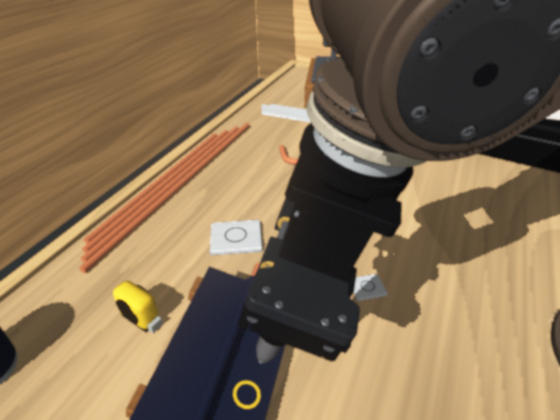

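Request:
{"method": "step_arm", "body": {
  "rows": [
    [16, -0.4, 1.6, 0.001, -0.001, -0.003],
    [16, -0.3, 1.6, 0.001, -0.001, -0.003],
    [16, -0.3, 1.6, 0.001, -0.001, -0.003],
    [16, -0.2, 1.6, 0.001, 0, -0.003],
    [8, 0, 0, 0, 0, 0],
    [8, 0, 0, 0, 0, 0]
  ]
}}

```text
t: 12.6
eef_pos: [450.6, 284.4, 172.2]
tcp_rot: [1.569, 1.311, 0.188]
ft_force: [-0.6, -0.2, -2.2]
opening: 0.273
```

```bash
python3 - <<'E'
from h import *
st();T=tcp();np.save('T5.npy',T)
d=T[:3,3]+119*T[:3,0]-RING;print('tip rel strip',d@XS(),d@YS,d@NRM,'ang',np.degrees(np.arccos(-T[:3,0]@NRM)))
plan(ringT(10),2)
i=env.read_camera('side')[:,:,::-1].copy();x0,y0,k=205,315,6
c=cv2.resize(i[y0:y0+100,x0:x0+120],None,fx=k,fy=k,interpolation=cv2.INTER_CUBIC)
for dd in (119,111,56,48):
    q=(proj('side',T[:3,3]+dd*T[:3,0])+.5-[x0,y0])*k;cv2.circle(c,tuple(int(v) for v in q),3,(0,255,0),-1)
q=(proj('side',RING)+.5-[x0,y0])*k;cv2.circle(c,tuple(int(v) for v in q),3,(0,0,255),-1)
cv2.imwrite('pics/side8.png',c)
E
```

```text
t 12.6 p [450.6 284.4 172.2] rpy [1.5693 1.3108 0.1881] F [-0.63 -0.24 -2.15] M [-0.01  0.19  0.02] op 26.0
tip rel strip -0.8470268181237244 0.37554129481957016 18.41143889581032 ang 0.10565509274037324
total [8.4 0.7 0.4] [-0.     0.     0.002]
[np.float64(4.2), np.float64(0.3), np.float64(0.2), np.float64(-0.0), np.float64(0.0), np.float64(0.001)]
[np.float64(4.2), np.float64(0.3), np.float64(0.2), np.float64(-0.0), np.float64(0.0), np.float64(0.001)]
```

View pics/side8.png

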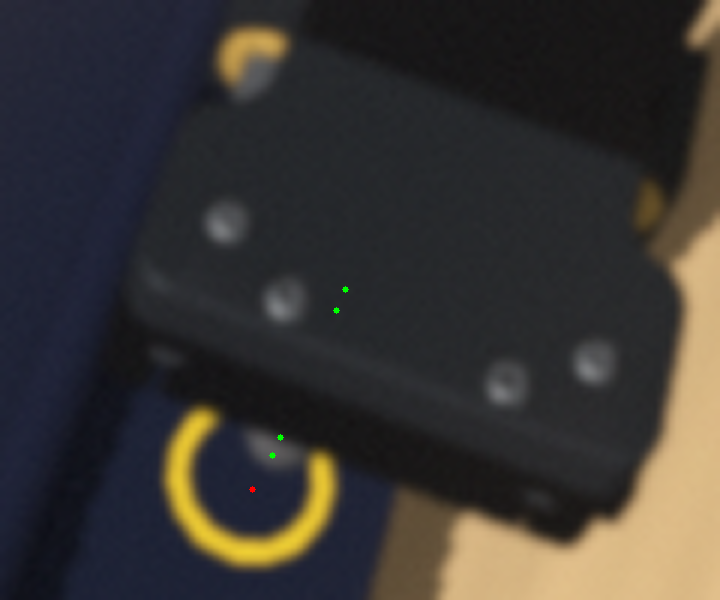

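Request:
{"method": "step_arm", "body": {
  "rows": [
    [5, 0.4, 0.2, 0, 0, 0.001],
    [5, 0.3, 0.2, 0, 0, 0.001],
    [3, 0, 0, 0, 0, 0],
    [0, 0, 0, 0, 0, 0]
  ]
}}

```text
t: 13.15
eef_pos: [454.9, 285.0, 158.7]
tcp_rot: [1.569, 1.309, 0.188]
ft_force: [0.6, -0.7, -1.1]
opening: 0.275
```

```bash
cat >> h.py <<'E'
def chk():
    T=tcp(); d=T[:3,3]+119*T[:3,0]-RING
    st(); print('tip x,y,h',np.round([d@XS(),d@YS,d@NRM],2),'ang deg',round(float(np.degrees(np.arccos(-T[:3,0]@NRM))),2),'F.n',round(float(env.state()['ft_force']@NRM),2),'Fx,Fy strip',np.round([env.state()['ft_force']@XS(),env.state()['ft_force']@YS],2))
E
python3 - <<'E'
from h import *
chk();plan(ringT(0),1)
E
```

```text
t 13.15 p [454.9 285.  158.7] rpy [1.5692 1.3085 0.1883] F [ 0.58 -0.72 -1.13] M [-0.01  0.2  -0.  ] op 26.2
tip x,y,h [0.1  0.13 4.28] ang deg 0.04 F.n -1.21 Fx,Fy strip [ 0.12 -0.82]
total [ 4.3 -0.1  0.2] [-0.  0. -0.]
[np.float64(4.3), np.float64(-0.1), np.float64(0.2), np.float64(-0.0), np.float64(0.0), np.float64(-0.0)]
```

Well aligned, 4.3 mm above the sheet. Now press in steps.

Request:
{"method": "step_arm", "body": {
  "rows": [
    [2.5, 0, 0, 0, 0, 0],
    [2, 0, 0, 0, 0, 0],
    [1.5, 0, 0, 0, 0, 0],
    [0, 0, 0, 0, 0, 0]
  ]
}}

```text
t: 13.65
eef_pos: [456.5, 285.4, 153.1]
tcp_rot: [1.57, 1.308, 0.189]
ft_force: [-0.9, 0.1, 0.8]
opening: 0.273
```

```bash
python3 - <<'E'
from h import *
chk()
E
```

```text
t 13.65 p [456.5 285.4 153.1] rpy [1.5702 1.3077 0.1894] F [-0.87  0.1   0.8 ] M [-0.11  0.29 -0.06] op 26.0
tip x,y,h [ 0.4   0.27 -1.57] ang deg 0.08 F.n 0.99 Fx,Fy strip [-0.6   0.26]
```

Request:
{"method": "step_arm", "body": {
  "rows": [
    [1.2, 0, 0, 0, 0, 0],
    [1.1, 0, 0, 0, 0, 0],
    [0, 0, 0, 0, 0, 0],
    [0, 0, 0, 0, 0, 0]
  ]
}}

```text
t: 14.15
eef_pos: [457.1, 285.5, 151.0]
tcp_rot: [1.57, 1.308, 0.189]
ft_force: [-1.0, -0.6, 1.4]
opening: 0.274
```

```bash
python3 - <<'E'
from h import *
chk()
i=env.read_camera('side')[:,:,::-1].copy();x0,y0,k=205,315,6
cv2.imwrite('pics/side9.png',cv2.resize(i[y0:y0+100,x0:x0+120],None,fx=k,fy=k,interpolation=cv2.INTER_CUBIC))
T=tcp();print((proj('side',RING)+.5-[x0,y0])*k)
cv2.imwrite('pics/wrist9.png',env.read_camera('wrist')[:,:,::-1]);cv2.imwrite('pics/top9.png',env.read_camera('top')[:,:,::-1])
chk()
E
```

```text
t 14.15 p [457.1 285.5 151. ] rpy [1.5701 1.3075 0.1894] F [-0.98 -0.61  1.41] M [-0.18  0.41 -0.03] op 26.1
tip x,y,h [ 0.4   0.28 -3.76] ang deg 0.08 F.n 1.64 Fx,Fy strip [-0.68 -0.42]
[252.48027919 489.9092499 ]
t 14.3 p [457.1 285.5 151. ] rpy [1.5701 1.3075 0.1894] F [-2.12  0.62  1.56] M [-0.19  0.35 -0.01] op 26.2
tip x,y,h [ 0.4   0.27 -3.76] ang deg 0.08 F.n 2.02 Fx,Fy strip [-1.5   1.01]
```

View pics/side9.png

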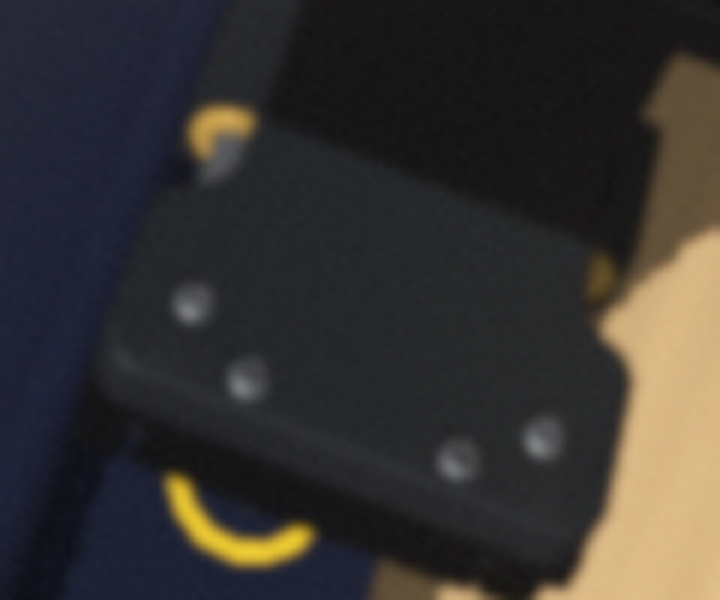

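View pics/wrist9.png

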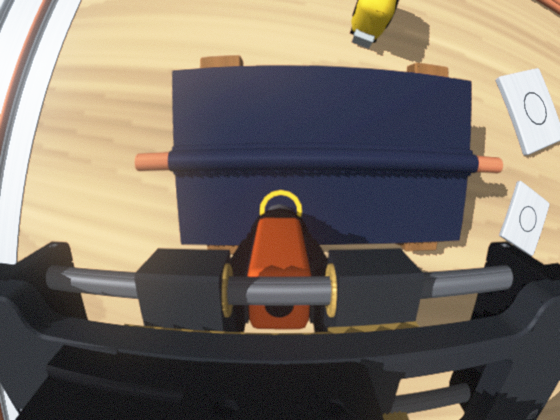

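View pics/top9.png

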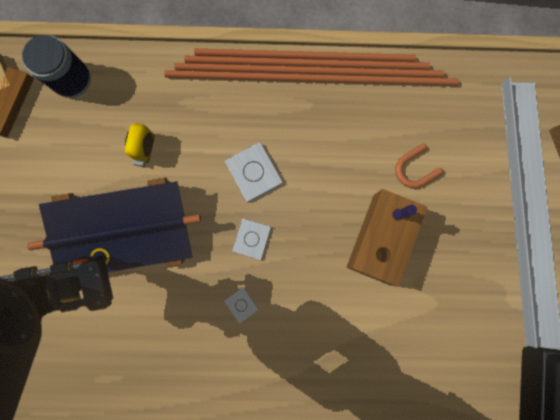

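```bash
python3 - <<'E'
from h import *
T=tcp();i=cv2.imread('pics/wrist9.png');x0,y0,k=240,170,8
c=cv2.resize(i[y0:y0+70,x0:x0+85],None,fx=k,fy=k,interpolation=cv2.INTER_CUBIC)
tip=T[:3,3]+115*T[:3,0]
for r in (14,17.5):
  for a in np.linspace(0,6.28,60):
    q=(proj('wrist',tip+r*(np.cos(a)*XS()+np.sin(a)*YS),T)+.5-[x0,y0])*k;cv2.circle(c,tuple(int(v) for v in q),1,(0,255,0),-1)
cv2.imwrite('pics/w9c.png',c); chk()
E
```

```text
t 14.3 p [457.1 285.5 151. ] rpy [1.5701 1.3075 0.1894] F [-2.12  0.62  1.56] M [-0.19  0.35 -0.01] op 26.2
tip x,y,h [ 0.4   0.27 -3.76] ang deg 0.08 F.n 2.02 Fx,Fy strip [-1.5   1.01]
```

View pics/w9c.png

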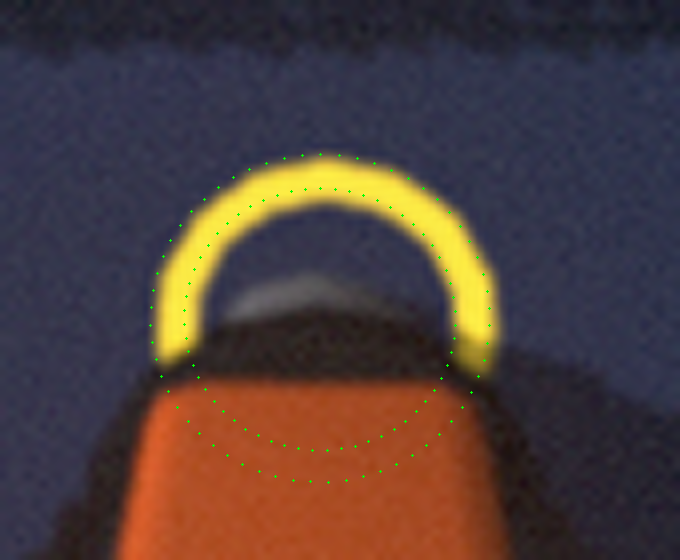

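Request:
{"method": "step_arm", "body": {
  "rows": [
    [0.1, 0, 0, 0, 0, 0],
    [0, 0, 0, 0, 0, 0],
    [0, 0, 0, 0, 0, 0],
    [0, 0, 0, 0, 0, 0],
    [0, 0, 0, 0, 0, 0],
    [0, 0, 0, 0, 0, 0]
  ]
}}

```text
t: 15.05
eef_pos: [457.1, 285.5, 150.9]
tcp_rot: [1.57, 1.307, 0.189]
ft_force: [-0.6, -0.4, 0.8]
opening: 0.277
```

```bash
python3 - <<'E'
from h import *
chk(); 
for _ in range(3): env.read_camera('wrist'); chk()
E
```

```text
t 15.05 p [457.1 285.5 150.9] rpy [1.5702 1.3074 0.1895] F [-0.63 -0.44  0.78] M [-0.12  0.41 -0.04] op 26.3
tip x,y,h [ 0.43  0.28 -3.81] ang deg 0.09 F.n 0.94 Fx,Fy strip [-0.48 -0.31]
t 15.1 p [457.1 285.5 150.9] rpy [1.5702 1.3075 0.1895] F [-1.36 -1.16  2.9 ] M [-0.17  0.35 -0.  ] op 26.0
tip x,y,h [ 0.43  0.28 -3.81] ang deg 0.09 F.n 3.21 Fx,Fy strip [-0.76 -0.89]
t 15.15 p [457.1 285.5 150.9] rpy [1.5702 1.3075 0.1895] F [-1.51 -0.24  0.98] M [-0.13  0.39 -0.02] op 26.1
tip x,y,h [ 0.42  0.28 -3.82] ang deg 0.09 F.n 1.34 Fx,Fy strip [-1.22  0.05]
t 15.2 p [457.1 285.5 150.9] rpy [1.5702 1.3075 0.1894] F [-1.31 -0.01  1.2 ] M [-0.11  0.44 -0.04] op 25.9
tip x,y,h [ 0.39  0.27 -3.82] ang deg 0.08 F.n 1.49 Fx,Fy strip [-0.93  0.24]
```

```bash
python3 - <<'E'
from h import *
print(env.job_done()); chk()
E
```

```text
the job is handed in; nothing more can be done
None
the job is handed in; nothing more can be done
```

I lifted the gauge out of the holder and zeroed it on the middle-sized plate. It stood plumb to about 0.2°, with its tip inside the circle, pressed about 3.5 mm for about 2 s. I then set the tip in the yellow ring, square to the sheet and still gripped and pressed, and handed in at 15.2 s of the 56 s allowed.

**Last checks**
- **Position:** the tip is within about 0.5 mm of the ring centre by the arm's pose. In the wrist picture, the ring drawn around the tip lies within about 1 mm of the painted one.
- **Angle:** the gauge is 0.1° off square, taking the strip's stated 15° tilt and a yaw of 0.19 rad measured in the top picture.
- **Press:** the tip is pushed in about 3.8 mm by pose. The normal force is about 3 N after allowing for the gauge's weight. Single force readings scatter by about 1 N, so I went by their average and the pose.
- **Everything else:** the last top picture shows the plates, marker, U-bend and tape where they were.

**One disagreement:** the side camera put points 2 to 3 mm away from where the top camera put them. The wrist camera agreed with the top camera on the gauge, so I used the top camera's positions. I did not see the tip itself in the final pose; the gripper hides it from the side camera and the gauge body hides it from the wrist camera.

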